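# Release the dart drawer through the back of the cabinet

## Task

The dart cabinet lies face down on the games table and its drawer is held shut by a spring catch inside. Take the long dowel from the stand, push it down through the round hole in the cabinet's back until the catch lets the drawer spring out, then stand the dowel back in a socket of the stand and let go.

Things in the scene. Friction and masses are not known exactly. Their poses are not given: they have to be found in the camera images.
- dowel: Plain wooden dowel, 14 mm diameter, 170 mm long, upright in any one of the stand's three sockets; much the tallest there (top 186 mm above the table). Beside it stand a 75 mm stub of the same wood and thickness (top 91 mm up) and a bulbous skittle 35 mm wide (top 113 mm up). Origin: centre of the lower end, 16 mm above the table at the start; z up along it.
- stand: Fixed dark wood stand: board 56 (x) by 200 mm (y), 12 mm thick, with three round sockets at y = -65, 0, +65 mm, x = 0. Sockets rise to 66 mm above the table; the flared mouth, 43 mm wide inside, narrows over 20 mm to a 19 mm bore with its floor 16 mm above the table. Origin: centre of the underside.
- release_hole (a point): Mouth centre of the 32 mm round hole in the plywood back (10 mm thick) of the fixed cabinet, 85 mm above the table; keyhole plates are only hangers. A brass catch pad, 44 mm square, lies 30 mm below the mouth: it lets go 9 mm down (about 6 N), stops at 20 mm (8 N), springs back. z up, x to the drawer's end. Cabinet 220 (x) by 280 mm, its centre 55 mm in +x.
- drawer (a joint): How far the drawer is out of the cabinet's +x end, m: 0 to 0.001 latched shut, 0.070 fully out. Once the catch is pressed its own spring pushes it out, away from the hole, in about a second, and holds it out. 170 mm wide, no handle, front flush with the cabinet when shut.

How it is judged:
On the way:
1. the drawer springs out at least 60 mm of its 70 while the dowel's lower end is down the hole, at least 25 mm below its mouth (value of joint drawer above 0.06 m and z of dowel in the frame of release_hole below -0.025 m and horizontal distance between dowel and release_hole below 0.025 m), for 0.1 s.
At the end, for the whole second after the job is handed in: The drawer is out by at least 60 mm of its 70, and the dowel stands released and still in a socket of the stand, down on its floor (within 14 mm) and upright within 14 degrees (value of joint drawer above 0.06 m and z of dowel in the frame of stand between 0.01 and 0.03 m and horizontal distance between dowel and stand below 0.08 m and angle between dowel's own z axis and vertical below 0.25 rad and linear speed of dowel below 0.03 m/s); the robot touches nothing.
It also fails if it takes over 46 s, if anything falls off the work surface, if the arm or the gripper's body presses on something with over 40 N, if the wrist force passes 120 N, or if a joint passes its speed limit or range.

## Robot

A 7-joint arm with a two-finger parallel gripper is mounted at the origin on the work surface. World frame = base frame: x ahead of the robot, y to its left, z up, the work surface at z = 0. Lengths are in m, angles in rad, forces in N, time in s.
With the tool pointing down it reaches from about 0.4 to 0.9 m from the base axis. Payload 5.6 kg.
Tool frame: the origin (TCP) lies midway between the tips of the shut fingers; the grasp point (between the pads) lies 19 mm behind it; z points along the fingers, y is the line along which they close (so a half turn about z gives the same grasp; the last joint's range is limited). The gripper opens to 92 mm and grips with 3 to 60 N. Pads are 20 mm wide; open, the fingers measure 128 mm over their backs; the gripper's body (75 mm by 189 mm) begins 69 mm behind the grasp point.
Start: joints at [1.258, 0.468, -0.012, 1.603, 0.006, 1.071, -0.056], TCP at [0.173, -0.627, 0.215] pointing down, gripper open.
Joint ranges: [-2.53, 2.53], [-0.31, 2.02], [-1.57, 1.55], [0.28, 2.44], [-1.29, 4.43], [0.15, 1.84], [-2.92, 2.92]. Speed limits (rad/s): [2.57, 2.57, 3.14, 3.14, 3.14, 3.14, 3.14].

## Interface

Orientations are given as a 3x3 rotation matrix whose columns are the frame's x, y, z axes.
In Python, from station import env, effector, solver, viewer, workorder, search_frame, tip_of gives the robot as it stands. Calls block until the motion is done:
- env.reach(position, orientation): joint-space move of the TCP to a pose.
- env.movel(position, frame=None, rate=0.15): straight line of the TCP; frame=None keeps the orientation; rate is the mean speed in m/s.
- env.goto_joints(angles): joint-space move.
- effector.release() and effector.grasp(squeeze=None): open the fingers fully, or close them until they stop; squeeze is the grip in N (None keeps the last).
- env.pause(seconds).
- solver.inverse_kinematics(position, orientation): joint angles nearest the present ones, or None.
- env.sense(): the state.
- viewer.read_camera(name): name is "side" or "top" or "wrist"; returns (picture, depth): 420x560x3 uint8, red, green, blue; 420x560 float32, m along the optical axis (not along the pixel's ray), 0 where there is no reading.
- viewer.camera_info(name): a dict with "intrinsics" (3x3 intrinsics, pixels), "eye" and "rotation" of the camera in the world; the wrist camera has in their place "T_tool_cam" (4x4, takes a point from camera to tool coordinates, whose origin is the TCP and whose axes are the flange's). Camera axes: x right, y up, looking along -z (the intrinsics and any distortion apply to the point x, -y, -z); pixel columns grow to the right and rows downward; lengths in m; the calibration is good to about 2 mm. A picture is of the moment at which its call begins: read the wrist's pose just before it. camera_info takes no time and is no camera call.
A pose or a line that the arm cannot do raises env.PlanningError and nothing moves.
- workorder.finish_job(): hands the job in; it is judged then, once.
Trained networks look in the newest picture that a camera, given by its name, has taken for a name from the list of things; names that differ only in an ending like _2 or _b are one class to them, and where a whole thing is asked for, a point or a joint stands for the part that bears it (a point fixed in the world has none). Each returns a list of dicts, best first, with "score" (0 to 1); they miss things now and then, are a little off and sometimes report something else, mostly with a low value. They report only what shows in the picture. A call takes as long as a camera call.
- search_frame(camera, name): "at" ([x, y, z] in m, in world coordinates, good to about 4 mm: the middle of the surface that is visible of it).
- tip_of(camera, name): "at" ([x, y, z] in m, in world coordinates, good to about 4 mm: a listed point, or the origin of a listed thing).
The state is a dict: "t": time; "joint_positions": joint angles; "joint_velocities": joint speeds; "tau": joint torques, N m; "ee_pos": TCP position; "tcp_rot": TCP orientation; "wrist_force": force on the tool from outside, world axes, zero at the start; "moment": the same for the moment, N m; "gripper_width": finger opening in m; "grasp_force": force on a finger pad.
Only numpy, scipy, OpenCV 4.12 (cv2) and the standard library are available. Lean on these libraries where they do the work, as an engineer would, in place of code of your own. Each camera call takes 0.05 s, during which the arm holds its last target. There are 200 camera calls.

## Working session

There is one attempt and no reset: what is moved stays moved. The work goes in short steps, each a Python script; the robot and the scene stay as the last script left them, time stands still between calls to the robot, and variables do not carry over. Pictures are saved under pics/ and viewed, at most 10 in all, crops included, and the job is handed in when it is done.

```bash
mkdir -p pics; ls; python3 - <<'E'
from station import *
import cv2, numpy as np
np.set_printoptions(precision=4,suppress=True)
for c in ("top","side"):
    p,d=viewer.read_camera(c); cv2.imwrite(f"pics/{c}0.png",p[:,:,::-1])
    np.savez(f"{c}0.npz",d=d,p=p)
    print(c,viewer.camera_info(c))
    for n in ("dowel","stand","release_hole"):
        for f in (search_frame,tip_of):
            try: print(n,f.__name__,[(np.round(r["at"],3),round(r["score"],2)) for r in f(c,n)[:4]])
            except Exception as e: print(n,f.__name__,e)
s=env.sense();print(s["t"],s["ee_pos"],s["tcp_rot"],s["gripper_width"])
E
```

```text
pics
station.py
top {'intrinsics': array([[486.0519,   0.    , 275.4695],
       [  0.    , 486.0519, 210.234 ],
       [  0.    ,   0.    ,   1.    ]]), 'eye': array([0.4637, 0.0932, 1.1221]), 'rotation': array([[ 0.0061,  0.9972, -0.074 ],
       [-0.9995,  0.0084,  0.0307],
       [ 0.0313,  0.0738,  0.9968]])}
dowel call [(array([0.502, 0.175, 0.18 ]), 0.6)]
dowel call [(array([0.504, 0.175, 0.012]), 0.63)]
stand call [(array([0.501, 0.229, 0.016]), 0.88)]
stand call [(array([ 0.504,  0.239, -0.004]), 0.88)]
release_hole call [(array([ 0.604, -0.125,  0.083]), 0.81)]
release_hole call []
side {'intrinsics': array([[504.5862,   0.    , 280.4997],
       [  0.    , 504.5862, 210.5155],
       [  0.    ,   0.    ,   1.    ]]), 'eye': array([0.0486, 0.5016, 0.547 ]), 'rotation': array([[-0.6519,  0.4426, -0.6157],
       [-0.7583, -0.3858,  0.5255],
       [-0.0049,  0.8094,  0.5872]])}
dowel call [(array([0.503, 0.178, 0.126]), 0.8)]
dowel call []
stand call [(array([0.493, 0.247, 0.013]), 0.83)]
stand call [(array([0.506, 0.236, 0.002]), 0.65)]
release_hole call [(array([ 0.568, -0.066,  0.086]), 0.86)]
release_hole call [(array([ 0.556, -0.152,  0.087]), 0.91)]
0.7 [ 0.1732 -0.6265  0.2146] [[ 0.9639  0.2664 -0.    ]
 [ 0.2664 -0.9639 -0.0001]
 [-0.      0.0001 -1.    ]] 0.09194303190617162
```

View pics/top0.png

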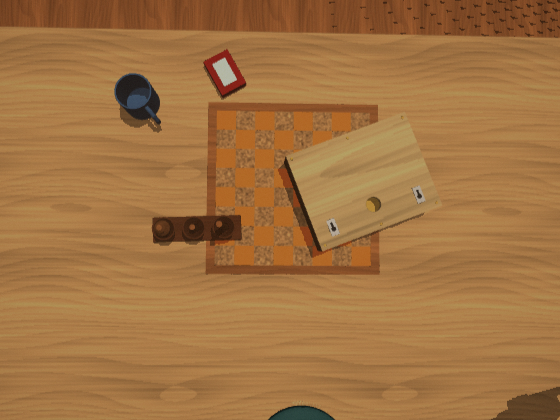

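View pics/side0.png

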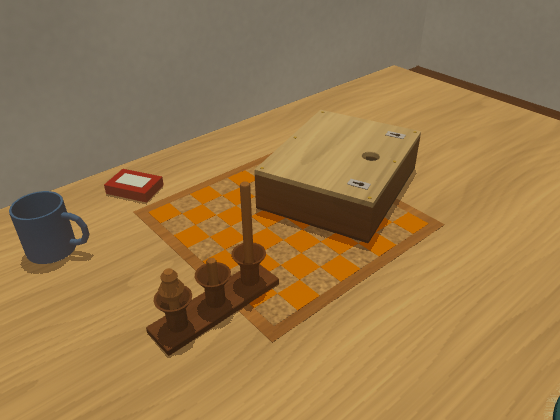

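Top view: the stand runs along y, with the dowel in its right-hand socket (~223,227). The cabinet is rotated about 20°, with its hole at (373,204); the plates are at (333,228) and (419,195). In the side view the dowel runs (246,185)→(249,255) and the hole is at (370,156). Next I'll measure these precisely.

```bash
cat >h.py <<'E'
from station import *
import cv2, numpy as np
np.set_printoptions(precision=4,suppress=True)
def ray(c,u,v):
    i=viewer.camera_info(c);K=i["intrinsics"]
    d=np.array([(u-K[0,2])/K[0,0],-(v-K[1,2])/K[1,1],-1.]);return np.array(i["eye"]),np.array(i["rotation"])@d
def onz(c,u,v,z):
    e,d=ray(c,u,v);return e+d*(z-e[2])/d[2]
def cloud(c,d):
    v,u=np.mgrid[:420,:560];i=viewer.camera_info(c);K=i["intrinsics"]
    q=np.stack([(u-K[0,2])/K[0,0]*d,-(v-K[1,2])/K[1,1]*d,-d],-1)
    return q@np.array(i["rotation"]).T+i["eye"]
E
python3 - <<'E'
from h import *
for c in("top","side"):
    z=np.load(c+"0.npz");P=cloud(c,z["d"]);ok=z["d"]>0
    # cabinet
    m=ok&(abs(P[...,2]-.085)<.006)&(P[...,1]<.12)&(P[...,0]>.35)&(P[...,1]>-.35)
    n,l,s,_=cv2.connectedComponentsWithStats(m.astype(np.uint8));k=1+s[1:,4].argmax();m=(l==k)
    print(c,"plate z",np.median(P[m][:,2]))
    # rectangle from pixels at z=.085
    r=cv2.minAreaRect((P[m][:,:2]*1000).astype(np.float32));print("rect",r,cv2.boxPoints(r).tolist())
    u,v=(373,204) if c=="top" else (370,156)
    sub=(~m).astype(np.uint8);n,l,s,_=cv2.connectedComponentsWithStats(sub,connectivity=4)
    k=l[v,u];print("hole comp",s[k])
    cs,_=cv2.findContours((l==k).astype(np.uint8),0,1)
    cn=max(cs,key=len)[:,0]; 
    W=np.array([onz(c,a,b,.085) for a,b in cn]);print("hole",cv2.minEnclosingCircle((W[:,:2]*1000).astype(np.float32)), onz(c,u,v,.085))
    # tall dowel
    t=ok&(P[...,2]>.12)&(abs(P[...,0]-.503)<.06)&(abs(P[...,1]-.176)<.06)
    Q=P[t];print("dowel",len(Q),Q.mean(0),Q.max(0),Q.min(0))
    a=np.argwhere(t);print(a.min(0),a.max(0))
    t=ok&(abs(P[...,2]-.012)<.003)&(abs(P[...,0]-.503)<.06)&(abs(P[...,1]-.24)<.13)
    r=cv2.minAreaRect((P[t][:,:2]*1000).astype(np.float32));print("board",r)
E
```

```text
top plate z 0.08463853523822995
rect ((607.2526245117188, -129.94863891601562), (220.259521484375, 281.8510437011719), 21.148603439331055) [[453.69610595703125, -38.24826431274414], [555.3845825195312, -301.11602783203125], [760.8091430664062, -221.64901733398438], [659.1206665039062, 41.21875]]
hole comp [366 198  15  14 163]
hole ((556.3462524414062, -148.71388244628906), 16.192882537841797) [ 0.5559 -0.1491  0.085 ]
dowel 58 [0.505  0.1718 0.1748] [0.5116 0.1786 0.1895] [0.4992 0.1664 0.1235]
[221 216] [228 224]
board ((503.4839172363281, 238.01654052734375), (55.8798828125, 198.4534454345703), 2.2471559047698975)
side plate z 0.08451555567025937
rect ((606.7395629882812, -127.36871337890625), (222.46554565429688, 286.119140625), 21.29092025756836) [[451.15313720703125, -34.46215057373047], [555.0440063476562, -301.0533142089844], [762.3259887695312, -220.2752685546875], [658.4351196289062, 46.315887451171875]]
hole comp [362 154  17   7  80]
hole ((551.9684448242188, -143.4605255126953), 14.536287307739258) [ 0.5542 -0.146   0.085 ]
dowel 446 [0.5012 0.177  0.1567] [0.5108 0.1819 0.1877] [0.4961 0.1676 0.1201]
[181 240] [225 251]
board ((501.7288513183594, 239.87423706054688), (58.59789276123047, 200.2132110595703), 2.4881608486175537)
```

```bash
python3 - <<'E'
from h import *
D=np.array([.505,.173]);best=None
q0=np.array(env.sense()["joint_positions"])
for s in(1,-1):
    R=np.array([[0,s,0],[s,0,0],[0,0,-1.]])
    qs=[solver.inverse_kinematics([*p],R) for p in([*D,.28],[*D,.112],[.556,-.149,.22],[.556,-.149,.13])]
    print(s,qs)
    if all(q is not None for q in qs):
        m=max(abs(q[6]) for q in qs)
        if best is None or m<best[0]: best=(m,R)
R=best[1];np.save("R.npy",R)
env.reach([*D,.28],R)
for c in("top","side"):
    p,d=viewer.read_camera(c)
p,d=viewer.read_camera("wrist");cv2.imwrite("pics/w1.png",p[:,:,::-1])
s=env.sense();print(s["t"],s["ee_pos"],s["wrist_force"],R)
E
```

```text
1 [array([ 0.4698,  0.4254, -1.1024,  1.7634,  0.4053,  1.2055, -0.7461]), array([ 0.4521,  0.7578, -1.1593,  1.9205,  0.8197,  1.0389, -1.0752]), array([ 0.6653,  0.4097, -0.5905,  1.7541,  0.2577,  1.0558, -0.015 ]), array([ 0.6466,  0.5226, -0.576 ,  1.8299,  0.3564,  0.8935, -0.0952])]
-1 [array([ 0.5686,  0.5457, -1.3047,  1.7593,  0.5514,  1.2721,  2.2691]), array([ 0.5209,  0.9023, -1.3272,  1.9174,  0.9729,  1.1717,  1.9546]), array([-0.7081,  0.6947,  1.3535,  1.8379, -0.7257,  1.2283, -2.2691]), array([ 0.1528,  0.4427,  0.0645,  1.8637, -0.0372,  0.8363, -2.9055])]
3.8917 [0.5052 0.1725 0.2799] [ 0.0944 -0.0718 -0.0808] [[ 0.  1.  0.]
 [ 1.  0.  0.]
 [ 0.  0. -1.]]
```

View pics/w1.png

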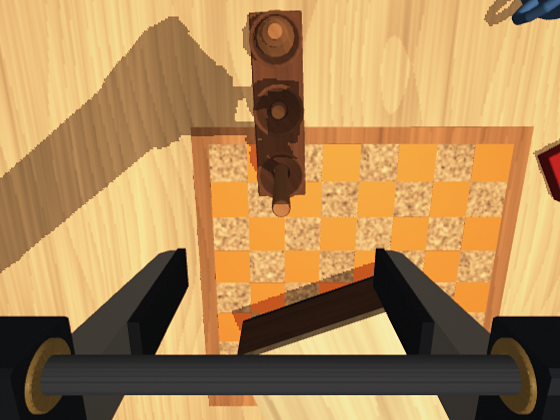

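Wrist view: the dowel top is at (281,209), midway between the fingers (~185 and ~377). The stub (278,111) and skittle (276,32) are out of the way. I'll go down and grip.

```bash
python3 - <<'E'
from h import *
R=np.load("R.npy")
p=env.sense()["ee_pos"]
env.movel([.505,.173,.112],R,rate=.15)
effector.grasp(45)
s=env.sense();print(s["t"],s["ee_pos"],s["gripper_width"],s["grasp_force"],s["wrist_force"])
env.movel([.505,.173,.22],R,rate=.15)
s=env.sense();print(s["t"],s["ee_pos"],s["gripper_width"],s["grasp_force"],s["wrist_force"])
for c in("top","side"):
    q,d=viewer.read_camera(c);cv2.imwrite(f"pics/{c}2.png",q[:,:,::-1]);np.savez(f"{c}2.npz",d=d,p=q)
    print(c,[(np.round(r["at"],3),round(r["score"],2)) for r in tip_of(c,"dowel")[:3]])
E
python3 -c "
import cv2;a=cv2.imread('pics/side2.png')[60:300,130:370];cv2.imwrite('pics/s2c.png',cv2.resize(a,None,fx=2.4,fy=2.4))"
```

```text
6.3333 [0.505 0.173 0.112] 0.012963578233839373 44.99863028526306 [ 0.0848 -0.2681  0.7427]
7.2 [0.5045 0.1725 0.2192] 0.012503145633172561 44.99869108200073 [-0.6052 -0.015  -0.6816]
top []
side [(array([0.504, 0.173, 0.122]), 0.85)]
```

View pics/s2c.png

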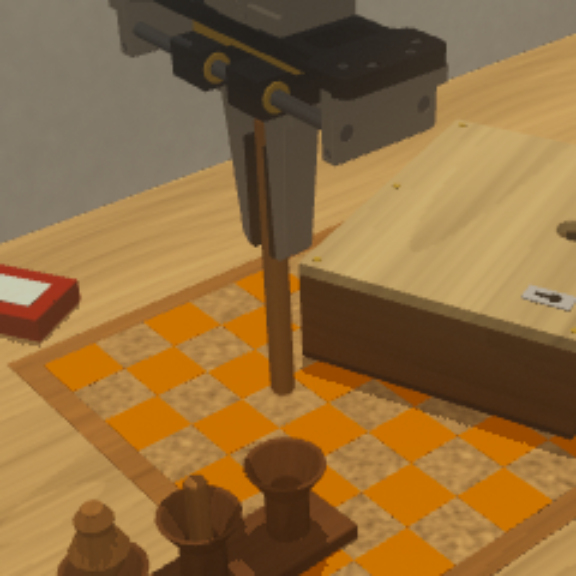

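The dowel is held near vertical, with its lower end at crop (283,390), about z=0.12 under the TCP as expected. I'll move over the hole and check the tip there.

```bash
python3 - <<'E'
from h import *
R=np.load("R.npy")
env.movel([.556,-.149,.225],R,rate=.18)
env.movel([.556,-.149,.198],R,rate=.1)
s=env.sense();print(s["t"],s["ee_pos"],s["gripper_width"],s["wrist_force"])
for c in("side",):
    q,d=viewer.read_camera(c);cv2.imwrite(f"pics/{c}3.png",q[:,:,::-1]);np.savez(f"{c}3.npz",d=d,p=q)
    print(c,[(np.round(r["at"],3),round(r["score"],2)) for r in tip_of(c,"dowel")[:3]],[(np.round(r["at"],3),round(r["score"],2)) for r in tip_of(c,"release_hole")[:3]])
P=cloud("side",d);t=(d>0)&(P[...,2]>.108)&(P[...,2]<.17)&(abs(P[...,0]-.556)<.03)&(abs(P[...,1]+.149)<.03)
for a in np.arange(.108,.17,.01):
    k=t&(abs(P[...,2]-a)<.005);print(a,k.sum(),P[k].mean(0) if k.any() else 0)
a=cv2.imread('pics/side3.png')[30:230,270:470];cv2.imwrite('pics/s3c.png',cv2.resize(a,None,fx=2.9,fy=2.9))
E
```

```text
9.775 [ 0.5557 -0.1487  0.1975] 0.012535244178193497 [-0.2316  0.5081 -0.8946]
side [(array([ 0.556, -0.148,  0.1  ]), 0.77)] [(array([ 0.553, -0.147,  0.087]), 0.59)]
0.108 20 [ 0.5516 -0.1437  0.1105]
0.118 40 [ 0.5525 -0.1428  0.1181]
0.128 39 [ 0.5522 -0.1434  0.1281]
0.13799999999999998 41 [ 0.5526 -0.1431  0.1378]
0.14799999999999996 40 [ 0.5523 -0.1433  0.1476]
0.15799999999999997 47 [ 0.552 -0.143  0.158]
0.16799999999999998 26 [ 0.5521 -0.1428  0.1668]
```

View pics/s3c.png

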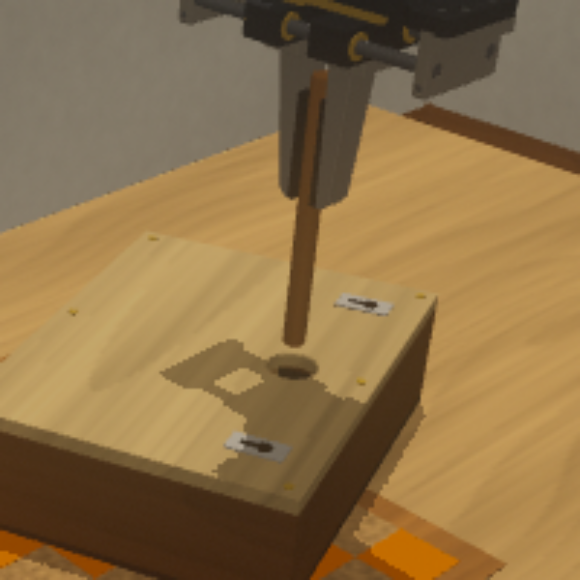

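The dowel is vertical, its tip at crop (294,345) right over the hole at (292,367), and the depth data agree. I'll push it down and watch the force.

```bash
python3 - <<'E'
from h import *
R=np.load("R.npy")
def f(m):
    s=env.sense();print(m,round(s["t"],2),s["ee_pos"],s["wrist_force"],s["gripper_width"])
env.movel([.556,-.149,.158],R,rate=.08);f("in")
for z in(.146,.139,.135):
    env.movel([.556,-.149,z],R,rate=.05);f(z)
env.pause(1.3);f("wait")
q,d=viewer.read_camera("top");np.savez("top4.npz",d=d);cv2.imwrite("pics/top4.png",q[90:270,260:480,::-1].repeat(3,0).repeat(3,1))
d0=np.load("top0.npz")["d"];P=cloud("top",d)
m=(d>0)&(d0-d>.02)&(P[...,2]<.084)&(P[...,2]>.01)&(P[...,0]>.6)
l=np.array([np.cos(.369),np.sin(.369)]);print(m.sum(), np.percentile((P[m][:,:2]-[.6072,-.1299])@l,[2,50,98]) if m.any() else "")
E
```

```text
in 10.57 [ 0.5561 -0.1488  0.1579] [-0.0847  0.4085 -0.0566] 0.012518569413663194
0.146 10.97 [ 0.5561 -0.149   0.146 ] [ 1.0215 -0.0144  1.103 ] 0.012264449416400511
0.139 11.26 [ 0.5562 -0.149   0.1394] [-0.1438 -1.0048  5.1533] 0.011992949398211845
0.135 11.51 [ 0.5562 -0.149   0.1356] [-0.1995 -0.4918  5.5295] 0.012269424481691694
wait 12.81 [ 0.5562 -0.149   0.1357] [-0.1498  0.4025  6.1829] 0.012173410206237151
1106 [0.1197 0.1678 0.1791]
```

View pics/top4.png

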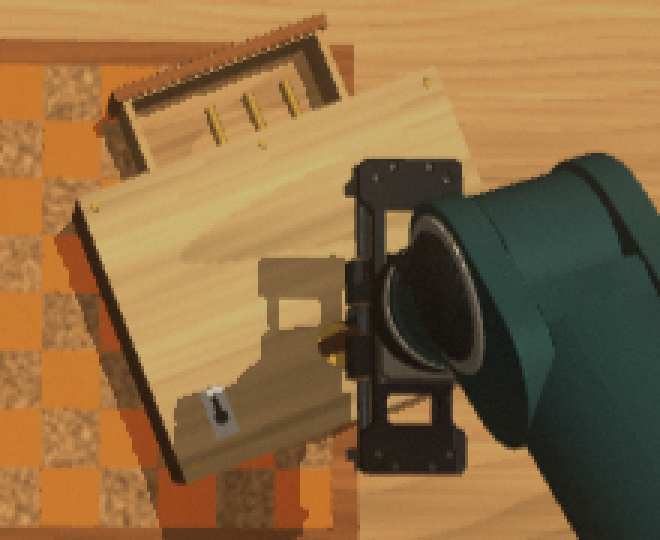

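The drawer is out: its front reaches 179 mm from the cabinet centre, so about 69 mm of travel. Now I'll pull the dowel up, carry it back over the socket and check it before lowering.

```bash
python3 - <<'E'
from h import *
R=np.load("R.npy")
env.movel([.556,-.149,.225],R,rate=.12)
env.movel([.505,.173,.225],R,rate=.18)
env.movel([.505,.173,.185],R,rate=.12)
s=env.sense();print(s["t"],s["ee_pos"],s["gripper_width"],s["wrist_force"])
q,d=viewer.read_camera("side");cv2.imwrite("pics/side5.png",q[:,:,::-1])
print([(np.round(r["at"],3),round(r["score"],2)) for r in tip_of("side","dowel")[:3]])
P=cloud("side",d);t=(d>0)&(abs(P[...,0]-.505)<.012)&(abs(P[...,1]-.173)<.02)
for a in np.arange(.08,.17,.01):
    k=t&(abs(P[...,2]-a)<.005);print(round(a,3),k.sum(),P[k].mean(0) if k.any() else 0)
a=cv2.imread('pics/side5.png')[100:300,140:340];cv2.imwrite('pics/s5c.png',cv2.resize(a,None,fx=2.9,fy=2.9))
E
```

```text
16.2 [0.505 0.173 0.185] 0.012512505555646907 [ 0.5934 -0.9048  0.9841]
[(array([0.507, 0.176, 0.084]), 0.89)]
0.08 0 0
0.09 27 [0.4999 0.1774 0.0924]
0.1 57 [0.5    0.1776 0.1   ]
0.11 60 [0.5    0.1769 0.1102]
0.12 54 [0.5006 0.1779 0.1205]
0.13 57 [0.4999 0.1774 0.1302]
0.14 61 [0.4999 0.1773 0.1404]
0.15 63 [0.5007 0.1773 0.1499]
0.16 62 [0.5    0.1774 0.1602]
```

View pics/s5c.png

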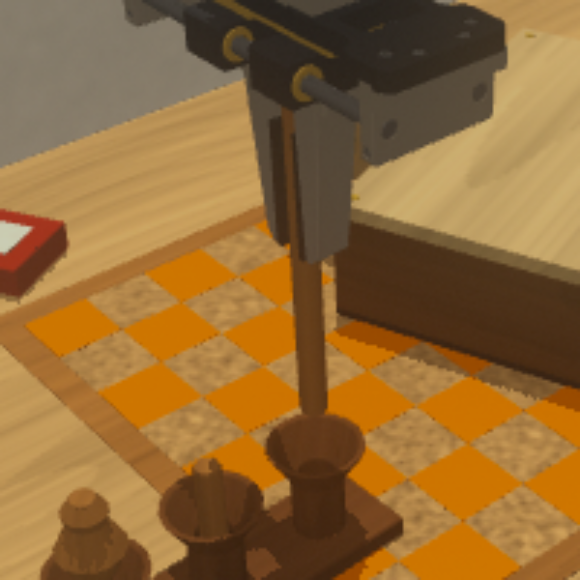

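The dowel is vertical and hasn't slipped; its tip at crop (313,410) is above the empty socket's mouth (315,440). I'll lower it step by step and release.

```bash
python3 - <<'E'
from h import *
R=np.load("R.npy")
for z in(.155,.14,.128,.120,.115,.1125):
    env.movel([.505,.173,z],R,rate=.07)
    s=env.sense();F=s["wrist_force"];print(round(s["t"],2),z,s["ee_pos"],F)
    if np.linalg.norm(F)>12: print("STOP");break
else:
    effector.release();env.pause(.3)
    env.movel([.505,.173,.28],R,rate=.15)
    env.pause(.5)
    q,d=viewer.read_camera("side");cv2.imwrite("pics/side6.png",q[:,:,::-1])
    print([(np.round(r["at"],3),round(r["score"],2)) for r in tip_of("side","dowel")[:3]])
    P=cloud("side",d);t=(d>0)&(abs(P[...,0]-.505)<.03)&(abs(P[...,1]-.173)<.03)
    for a in np.arange(.08,.20,.01):
        k=t&(abs(P[...,2]-a)<.005);print(round(a,3),k.sum(),P[k].mean(0) if k.any() else 0)
    s=env.sense();print(s["t"],s["wrist_force"],s["gripper_width"])
E
```

```text
16.88 0.155 [0.5048 0.1732 0.1547] [-0.2466  0.2094 -0.1596]
17.24 0.14 [0.5047 0.1729 0.1395] [ 0.297   0.8268 -0.2162]
17.57 0.128 [0.5046 0.1729 0.1275] [0.6186 0.8875 0.0442]
17.83 0.12 [0.5047 0.1729 0.1195] [-0.6426  0.0637  0.1695]
18.08 0.115 [0.5049 0.1729 0.1147] [-0.122   0.2058  0.2276]
18.33 0.1125 [0.5049 0.1729 0.1124] [ 1.0699 -0.1859  0.713 ]
[]
0.08 51 [0.5001 0.1771 0.0797]
0.09 53 [0.5004 0.1775 0.0903]
0.1 55 [0.5    0.1773 0.1002]
0.11 54 [0.4999 0.177  0.11  ]
0.12 56 [0.5    0.1777 0.1199]
0.13 60 [0.5001 0.1777 0.1299]
0.14 57 [0.4997 0.1772 0.1399]
0.15 66 [0.5002 0.1772 0.1498]
0.16 62 [0.5001 0.1775 0.16  ]
0.17 63 [0.5001 0.1772 0.1701]
0.18 76 [0.5005 0.1766 0.1804]
0.19 37 [0.5031 0.1757 0.1858]
21.725 [-0.0992 -0.5512  0.5436] 0.09188796992689874
```

View pics/side6.png

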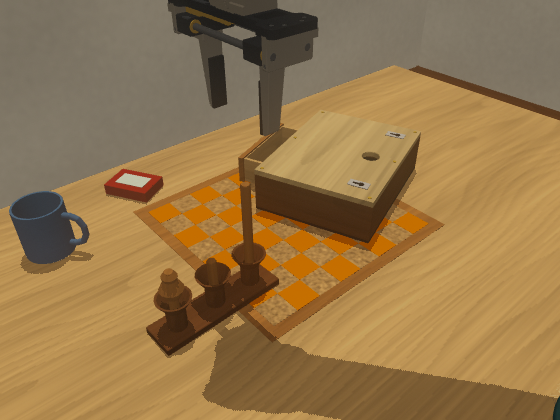

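The dowel stands upright in its socket (246,185 to 249,255) with its top at 186 mm. The drawer is out at (258,150) and the gripper is clear.

```bash
python3 -c "
from station import workorder
print(workorder.finish_job())"
```

```text
the job is handed in; nothing more can be done
None
```

The job is handed in: pressing the catch with the dowel sprang the drawer out about 69 mm, and the dowel is back upright in its socket and released, at about 22 s of the 46 s allowed; the hand-in call gave no verdict.

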